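Pack up the cup box at the coffee stall

ROBOT

A 6-joint arm with a two-finger parallel gripper is mounted at the origin on the work surface. World frame = base frame: x ahead of the robot, y to its left, z up, the work surface at z = 0. Lengths are in mm, angles in degrees, forces in N, time in s.
With the tool pointing down it reaches from about 400 to 825 mm from the base axis. Payload 7 kg.
Tool frame: the origin (TCP) lies at the very end of the fingers, on their centre line; the grasp point (between the pads) lies 19 mm behind it (robot.hold_point_z is the distance from the TCP to the grasp point, in mm); z points along the fingers, y is the line along which they close (so a half turn about z gives the same grasp; the last joint's range is limited). The gripper opens to 85 mm and grips with 20 to 120 N. Pads are 22 mm wide; open, the fingers measure 114 mm over their backs; the gripper's body (76 mm by 85 mm) begins 54 mm behind the grasp point. The pads swing forward as they close: fully open they stand 13 mm farther back than shut.
Start: joints at [-48.524, 20.546, 0.682, 0, -70.136, -16.507], TCP at [284.913, -611.898, 193.902] pointing down, gripper open.
Joint ranges: [-176.03, 176.03], [-82.01, 121.73], [-58.28, 71.71], [-173.87, 95.51], [-174.79, -0.11], [-173.66, 173.66]. Speed limits (degrees/s): [136.94, 136.94, 172.46, 180, 180, 180].

INTERFACE

Orientations are given as [roll, pitch, yaw] about the fixed x, y, z axes, in that order (R = Rz(yaw) Ry(pitch) Rx(roll)).
In Python, from rig import robot gives the robot as it stands.
- The arm moves only by the tool carry_out, never from a script. Its argument "increments" is a list of rows, each an object with "angular": the turn, a rotation vector about the tool's x, y, z in rad, a list of three; "offset": the shift along the tool's x, y, z in m, a list of three; "gripper": the finger opening in m, from 0 to 0.0854. A call has 1 to 12 rows; each row shifts and turns the commanded pose from where the row before left it, along the tool's axes as they then stand; what a row does not reach is not made up. A row lasts 1/12 s, in which the tool goes at most 41.7 mm and 7.16 degrees, less where a joint would pass 70% of its speed; a pose out of reach is approached as far as the arm can. A call with a gripper value outside its range is refused whole. The fingers move at their own pace and stop on an object; "squeeze" is the grip in N (left out, the last holds). Time passes only in rows, so rows that do not move let the fingers close. It gives the time, the measured TCP pose, the force, the opening and the grip force at its end, in the units of the state.
- robot.sense(): the state, without advancing time (a new reading comes with each control period).
- robot.get_image(name): name is "scene" or "top"; returns a dict with "img" (384x512x3 uint8, blue, green, red), "camera_matrix" (3x3 intrinsics, pixels), "extrinsics" (4x4, takes a point from camera to world coordinates). Camera axes: x right, y down, z forward; pixel columns grow to the right and rows downward; lengths in mm; the calibration is good to about 2 mm. A picture is of the moment at which its call begins. There is no depth.
- robot.close_job(): hands the job in; it is judged then, once.
The state is a dict: "time_s": time; "joint_pos": joint angles; "joint_vel": joint speeds; "effort": joint torques, N m; "tcp_pos": TCP position; "ee_rot": TCP orientation; "ft_force": force on the tool from outside, world axes, zero at the start; "wrist_torque": the same for the moment, N m; "grip_width": finger opening in mm; "grasp_force": force on a finger pad.
Only numpy, scipy, OpenCV 4.12 (cv2) and the standard library are available. Lean on these libraries where they do the work, as an engineer would, in place of code of your own. Each camera call takes 0.05 s, during which the arm holds its last target. There are 200 camera calls.

TASK

Pack away the stack of small paper cups that stands out on the counter: stand it upright in the empty bay of the open plywood cup box. Then lower the box's hinged lid gently, without letting it slam, until it is fully shut, and slide the latch on the front of the box all the way to its end stop so that its bolt covers the lid's tongue. Leave the stack already in the box and the stack of wide cups standing where they are.

Things in the scene. Friction and masses are not known exactly. Their poses are not given: they have to be found in the camera images.
- cups: the small cup stack to pack: six nested paper cups as one rigid piece, brown tapered foot (45 mm across at the bottom) and white stacked rims (62 mm across, from 55 mm up to the top at 94 mm, where it is best gripped), 40 g; stands upright on the counter left or right of the box. Origin: centre of its underside, z up its axis
- cup_box: fixed open plywood box, 150 mm (its x, front to back) by 280 mm (its y) by 112 mm high, walls and floor 6 mm; front faces -x, to the robot. A 40 mm high partition at y = 0 makes two bays, each 131 mm (y) by 138 mm (x): the +y bay holds a stack, the -y bay is empty. A ledge on the front (45 mm deep, top 102 mm up) carries the latch. Origin: centre of the underside
- bay (a point): centre of the inner floor of the empty bay, 68 mm to -y of the box's centre, 6 mm above the counter
- lid_hinge (a point): middle of the hinge line, along the box's y on the far (+x) rim, 112 mm up. It turns with the lid: in its frame the plywood lid reaches from the hinge 150 mm to -x, 280 mm along y, z from 0 (inner face) to 8 mm (outer face); a steel tongue, 40 mm wide (y), 8 mm thick, juts 27 mm beyond the middle of the free edge (to x = -177 mm)
- lid_edge (a point): middle of the lid's free edge, on its outer face (root of the tongue); turns with the lid
- lid (a joint): lid angle, rad: 0 shut flat on the rim, about 1.57 upright, 1.8 fully open. A stiff hinge: the lid stays where it is left and has to be moved all the way down (about 2 N at the free edge)
- latch_top (a point): centre of the top of the latch's black grip, an upright block 16 mm (box x) by 20 mm (box y) by 30 mm high, top 164 mm up, on a dark steel carriage (38 by 40 mm, 32 mm high). A 45 mm steel bolt juts from the carriage to +y, 6 mm above the shut lid's tongue; slid home while the lid is up, it keeps the lid from shutting
- latch (a joint): latch travel, m: 0 fully back (open), 0.060 at the end stop (bolt over the tongue); slides to the box's +y, about 2 N
- packed_cups: a second stack of small cups, the same as cups, already standing in the box's +y bay; leave it. Origin: centre of the underside
- wide_cups: a stack of bigger paper cups, 87 mm across the rims, 130 mm tall; stands on the counter on the other side of the box; leave it. Origin: centre of the underside
Not all that is in view belongs to the job. What is shaped like the cups but green is not meant.

How it is judged:
By the outcome, as a careful person would: the job done as asked, in the order asked, and still so for the second after the job is handed in, with the robot touching nothing.
It also fails if it takes over 61 s, if anything falls off the work surface, if the arm or the gripper's body presses on something with over 40 N, if the wrist force passes 120 N, or if a joint passes its speed limit or range.

## Working session

There is one attempt and no reset: what is moved stays moved. The work goes in short steps, Python scripts to look and compute and a tool call to move; the robot and the scene stay as the last step left them, time stands still between calls to the robot, and variables do not carry over. Pictures are saved under pics/ and viewed, at most 10 in all, crops included, and the job is handed in when it is done.

Besides the shell and the picture viewer there is one more tool, called after "Request:" by a JSON object that holds its "op" and its "data", one argument or row to a line. carry_out: Moves the arm, as the interface text tells. Its arguments: {"type":"object","properties":{"increments":{"type":"array","items":{"type":"object","properties":{"angular":{"type":"array","items":{"type":"number"}},"offset":{"type":"array","items":{"type":"number"}},"gripper":{"type":"number"}}}},"squeeze":{"type":"number"}},"required":["increments"]}

```bash
ls; mkdir -p pics; python3 - <<'E'
from rig import robot
import cv2,numpy as np
s=robot.sense();print(s)
for n in("scene","top"):
    d=robot.get_image(n);cv2.imwrite(f"pics/{n}0.png",d["img"]);print(n,d["camera_matrix"],d["extrinsics"])
    np.savez(n+".npz",K=d["camera_matrix"],E=d["extrinsics"])
a=cv2.imread("pics/scene0.png");b=cv2.imread("pics/top0.png")
cv2.imwrite("pics/s2.png",cv2.resize(a,(800,600),interpolation=3));cv2.imwrite("pics/t2.png",cv2.resize(b,(800,600),interpolation=3))
E
```

```text
pics
{'time_s': 0.0, 'joint_pos': array([-4.85225770e+01,  2.05925452e+01,  6.33960781e-01, -1.97115588e-02,
       -7.01344547e+01, -1.65074991e+01]), 'joint_vel': array([-0.0806692 , -0.01530944, -0.046704  , -0.03032575, -0.00431309,
        0.05171838]), 'effort': array([-2.50962639e-04, -5.83329320e+01,  2.93421382e+01,  6.93641916e+00,
       -5.96478276e-03,  4.13653265e-05]), 'tcp_pos': array([ 284.69961717, -611.4353291 ,  192.95389442]), 'ee_rot': array([ 1.79905530e+02, -8.67249496e-03, -1.55036782e+02]), 'ft_force': array([-0.22618508, -0.65051984, -0.01207416]), 'wrist_torque': array([ 0.03145242, -0.0218814 , -0.01548025]), 'grasp_force': 0.0, 'grip_width': 85.51610321978332}
scene [[464.71457377   0.         256.80036313]
 [  0.         464.71457377 194.68679555]
 [  0.           0.           1.        ]] [[ 6.37399976e-01  4.37057066e-01 -6.34588365e-01  1.45228300e+03]
 [ 7.70532609e-01 -3.62479790e-01  5.24297531e-01 -8.68351116e+02]
 [-8.77516813e-04 -8.23158261e-01 -5.67811330e-01  9.95413903e+02]
 [ 0.00000000e+00  0.00000000e+00  0.00000000e+00  1.00000000e+00]]
top [[405.0563077    0.         251.22391167]
 [  0.         405.0563077  194.17238803]
 [  0.           0.           1.        ]] [[-3.29911337e-03 -9.86845788e-01  1.61630772e-01  2.53927549e+02]
 [-9.99936195e-01  1.50929374e-03 -1.11950384e-02 -6.22300628e+01]
 [ 1.08038282e-02 -1.61657393e-01 -9.86787801e-01  1.53398370e+03]
 [ 0.00000000e+00  0.00000000e+00  0.00000000e+00  1.00000000e+00]]
```

View pics/s2.png

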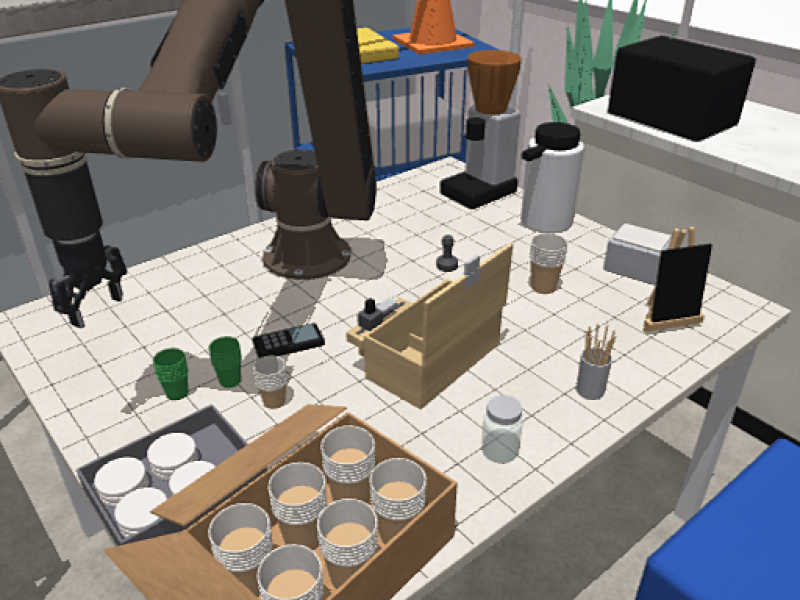

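View pics/t2.png

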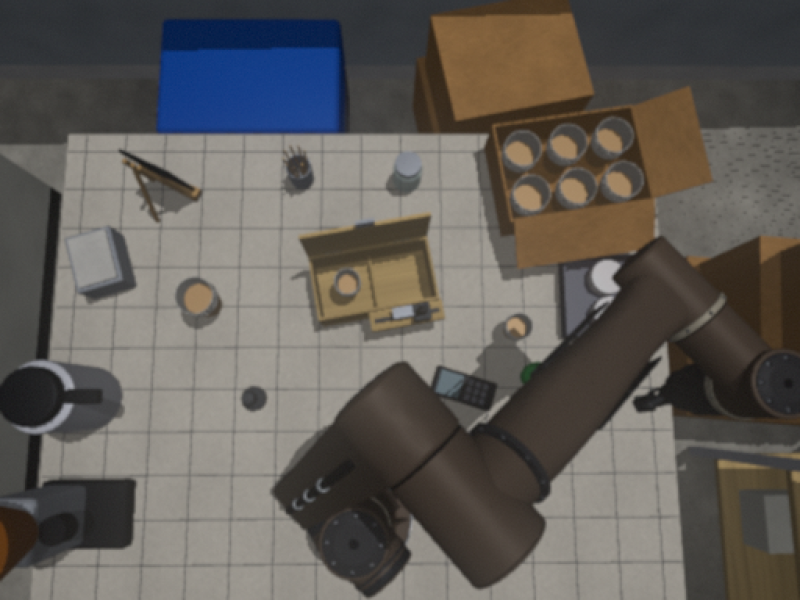

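The scene view shows the small cup stack near (270,380) in the enlarged picture, with two green decoys beside it. The box is near (430,330) with its lid up, and the wide cups are at (547,262). In the top view the cups are near (516,327) and the box near (375,280), turned slightly. I'll enlarge both areas.

```bash
python3 - <<'E'
import cv2
a=cv2.imread("pics/scene0.png");b=cv2.imread("pics/top0.png")
cv2.imwrite("pics/s3.png",cv2.resize(a[150:265,150:340],None,fx=4,fy=4,interpolation=2))
c=cv2.resize(b[130:225,185:345],None,fx=5,fy=5,interpolation=2);cv2.imwrite("pics/t3.png",cv2.convertScaleAbs(c,alpha=1.5))
E
```

```text
(no output)
```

View pics/s3.png

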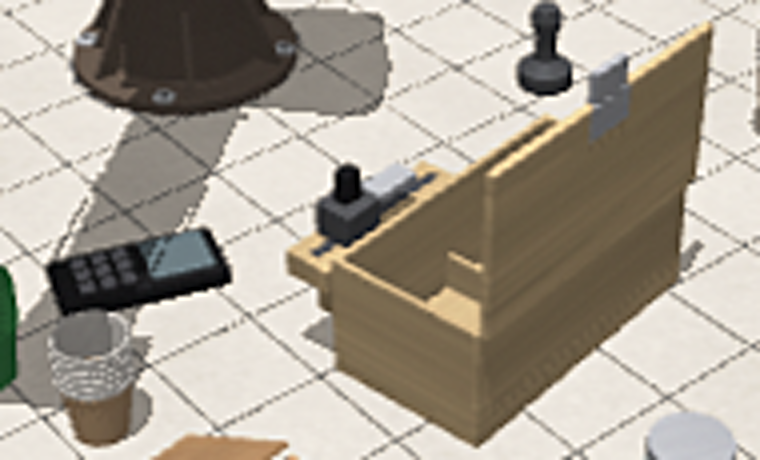

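View pics/t3.png

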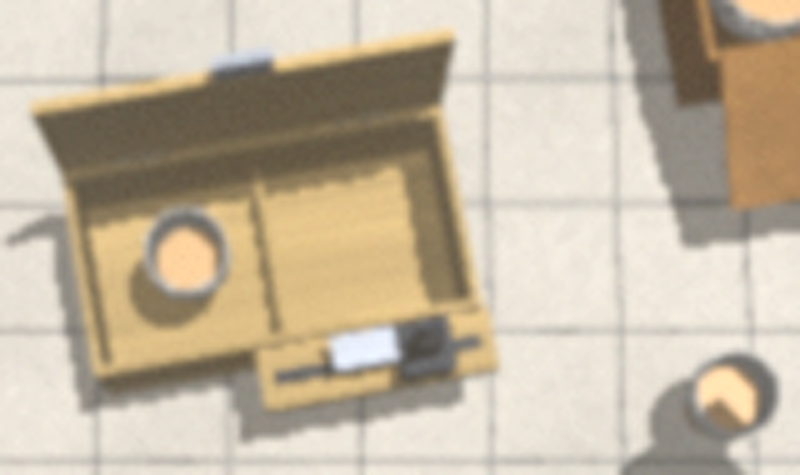

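```bash
cat > h.py <<'E'
import numpy as np
C={n:np.load(n+".npz") for n in("scene","top")}
def proj(n,P):
    E=C[n]["E"];q=(np.atleast_2d(P)-E[:3,3])@E[:3,:3];q=q@C[n]["K"].T;return q[:,:2]/q[:,2:]
def px(n,u):
    u=np.atleast_2d(np.array(u,float));return (u+.5)/4-.5+[150,150] if n=="scene" else (u+.5)/5-.5+[185,130]
def ray(n,p):
    E=C[n]["E"];d=E[:3,:3]@np.linalg.solve(C[n]["K"],[*p,1]);return E[:3,3],d/np.linalg.norm(d)
def tri(ps,pt):
    o1,d1=ray("scene",ps);o2,d2=ray("top",pt)
    t=np.linalg.lstsq(np.c_[d1,-d2],o2-o1,rcond=None)[0];a,b=o1+t[0]*d1,o2+t[1]*d2
    return (a+b)/2,np.linalg.norm(a-b)
def box(q,P):
    c,s=np.cos(q[2]),np.sin(q[2]);return np.atleast_2d(P)@np.array([[c,s,0],[-s,c,0],[0,0,1]])+[q[0],q[1],0]
def lid(a,P): # lid frame -> box
    P=np.atleast_2d(P);c,s=np.cos(a),np.sin(a)
    return np.c_[75+P[:,0]*c+P[:,2]*s,P[:,1],112-P[:,0]*s+P[:,2]*c]
E
python3 - <<'E'
from h import *
from scipy.optimize import least_squares
B=[("top",(-75,140,112),(100,378)),("top",(75,-140,112),(437,113)),("top",(75,140,112),(68,180)),
("scene",(75,-140,0),(477,443)),("scene",(-75,-140,0),(338,366)),("scene",(-75,-140,112),(333,262)),("scene",(75,140,0),(683,275)),("scene",(-75,140,112),(552,120)),("scene",(75,-140,112),(482,335))]
L=[("top",(-150,140,8),(35,104)),("top",(-150,-140,8),(453,34)),("scene",(-150,-140,8),(494,183)),("scene",(-150,140,8),(711,25))]
def res(q):
    r=[proj(n,box(q,P))-px(n,u) for n,P,u in B]+[proj(n,box(q,lid(q[3],P)))-px(n,u) for n,P,u in L]
    return np.ravel(r)
f=least_squares(res,[600,-50,0,1.7],x_scale=[10,10,.1,.1],loss="soft_l1")
print(f.x,np.degrees(f.x[2:]));print(res(f.x).reshape(-1,2).round(1))
np.save("q.npy",f.x)
# free triangulation checks
for nm,s,t in [("back right rim",(482,335),(437,113)),("cuprim",(89,328),(735,396)),("grip",(347,172),(425,335)),("frontleft rim",(552,120),(100,378)),("lid R",(494,183),(453,34))]:
    p,e=tri(px("scene",s)[0],px("top",t)[0]);c,sn=np.cos(f.x[2]),np.sin(f.x[2]);d=p-[*f.x[:2],0]
    print(nm,p.round(1),"gap",e.round(1),"boxframe",np.round([d@[c,sn,0],d@[-sn,c,0],d[2]],1))
print("bay",box(f.x,(0,-68,6)),"tongue",box(f.x,lid(f.x[3],(-177,0,8))))
E
```

```text
[ 5.48447291e+02 -3.09682077e+01  1.81969351e-01  1.57849216e+00] [10.42607579 90.44093858]
[[-1.8 -0.5]
 [ 0.2 -1.8]
 [-2.3 -1.5]
 [-0.   1.3]
 [-0.9  0.5]
 [-0.7 -0.7]
 [-1.5  1.2]
 [-1.9 -1.8]
 [-0.8  0.5]
 [-1.9  0.1]
 [-0.6 -1. ]
 [-0.4 -1.8]
 [ 0.2 -0.7]]
back right rim [ 643.3 -152.   109.2] gap 5.7 boxframe [  71.4 -136.2  109.2]
cuprim [ 436.  -365.7   97.5] gap 1.0 boxframe [-171.2 -308.9   97.5]
grip [ 470.1 -141.   161.6] gap 0.3 boxframe [-97.  -94.  161.6]
frontleft rim [452.1  92.  105.1] gap 11.6 boxframe [-72.5 138.4 105.1]
lid R [ 656.4 -154.3  255.7] gap 4.2 boxframe [  83.8 -140.8  255.7]
bay [[560.75303074 -97.84547421   6.        ]] tongue [[631.41632121 -15.70150606 288.93319251]]
```

```bash
cat > ov.py <<'E'
from h import *
import cv2
def draw(q,cups,grip,names,out):
    ims=[]
    for n,(r0,r1,c0,c1) in (("scene",(150,265,150,340)),("top",(130,225,185,345))):
        k=4 if n=="scene" else 5
        im=cv2.resize(cv2.imread(names[n])[r0:r1,c0:c1],None,fx=k,fy=k,interpolation=2)
        if n=="top": im=cv2.convertScaleAbs(im,alpha=1.5)
        def ln(P,col):
            p=((proj(n,P)-[c0,r0]+.5)*k-.5);cv2.polylines(im,[np.round(p).astype(int)],False,col,1,cv2.LINE_AA)
        R=[(-75,-140),(75,-140),(75,140),(-75,140),(-75,-140)]
        for z in(0,112): ln(box(q,[(*r,z) for r in R]),(0,0,255))
        for z in(0,8): ln(box(q,lid(q[3],[(0,-140,z),(-150,-140,z),(-150,140,z),(0,140,z)])),(255,0,0))
        ln(box(q,lid(q[3],[(-150,-20,8),(-177,-20,8),(-177,20,8),(-150,20,8)])),(255,0,0))
        t=np.linspace(0,2*np.pi,40)
        for z,r in((0,22.5),(94,31)): ln(np.c_[cups[0]+r*np.cos(t),cups[1]+r*np.sin(t),0*t+z],(0,200,0))
        ln(box(q,[(grip[0]+a,grip[1]+b,z) for z in(164,134) for a,b in((-8,-10),(8,-10),(8,10),(-8,10),(-8,-10))]),(255,0,255))
        ims.append(im)
    return ims
E
python3 - <<'E'
from ov import *
q=np.load("q.npy")
a,b=draw(q,(436,-366),(-97,-94),{"scene":"pics/scene0.png","top":"pics/top0.png"},0)
cv2.imwrite("pics/o1.png",a);cv2.imwrite("pics/o2.png",b)
E
```

```text
(no output)
```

View pics/o1.png

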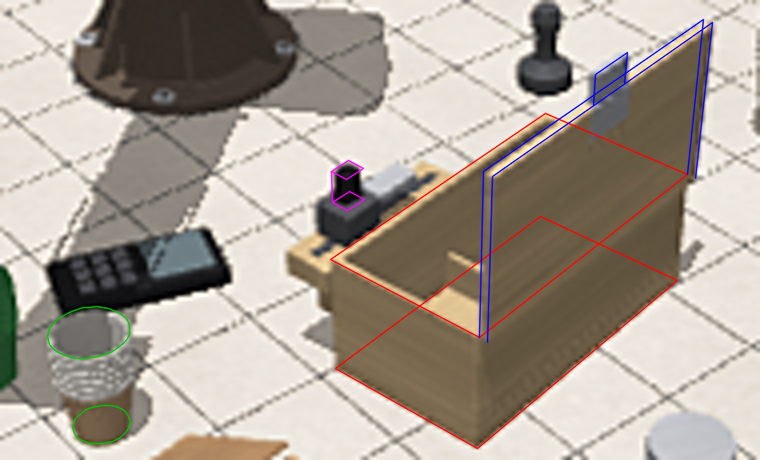

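View pics/o2.png

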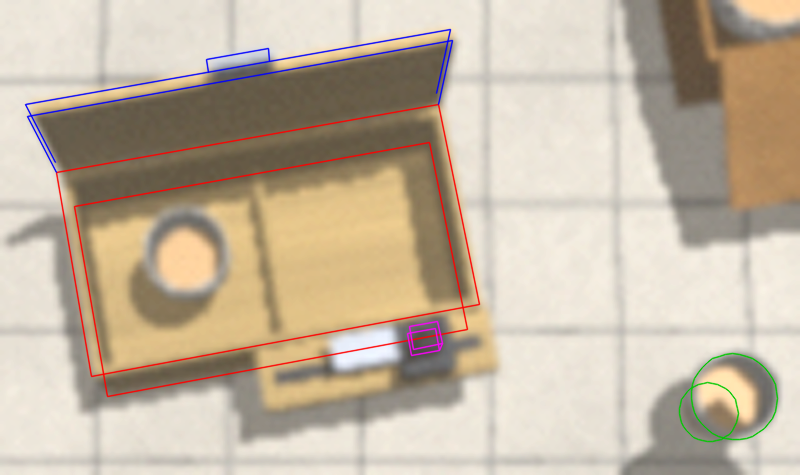

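The overlay matches within about 3 mm. The views agree better with the box shifted slightly, to about (546.5, -32) with yaw 10.4°. The cups are at (436, -366) with the rim at about 97 mm, against 94 in the text, and the grip top is at about 162, against 164. The lid is at about 90°. First I'll turn the tool to the box's axes and go above the cups.

Request:
{"op": "carry_out", "data": {
  "increments": [
    {"angular":[0,0,0.0845],"offset":[0,0,0],"gripper":0.085},
    {"angular":[0,0,0.0845],"offset":[0,0,0],"gripper":0.085},
    {"angular":[0,0,0.0847],"offset":[0,0,0],"gripper":0.085},
    {"offset":[-0.015,0.017,0]},
    {"offset":[-0.025,0.028,0]},
    {"offset":[-0.025,0.028,0]},
    {"offset":[-0.025,0.028,0]},
    {"offset":[-0.025,0.028,0]},
    {"offset":[-0.025,0.028,0]},
    {"offset":[-0.025,0.028,0]},
    {"offset":[-0.018,0.02,0]},
    {"offset":[-0.01,0.0095,0]}
  ]
}}

```text
invalid input at $.increments[3]: expected keys angular, offset, gripper
```

```bash
cat > st.py <<'E'
from rig import robot
import numpy as np
def st():
    s=robot.sense();q=(546.5,-32,np.radians(10.43));d=s["tcp_pos"]-[q[0],q[1],0];c,n=np.cos(q[2]),np.sin(q[2])
    print("t",round(s["time_s"],2),"tcp",s["tcp_pos"].round(1),"box",np.round([d[0]*c+d[1]*n,-d[0]*n+d[1]*c,d[2]],1),"rot",s["ee_rot"].round(1),"F",s["ft_force"].round(1),"w",round(s["grip_width"],1),"g",round(s["grasp_force"],1))
if __name__=="__main__": st()
E
python3 st.py; python3 - <<'E'
from h import *
for u in((228,385),(175,397)):
    o,d=ray("scene",np.array(u)/1.5625);print((o-d*o[2]/d[2]).round())
from rig import robot
import cv2
cv2.imwrite("pics/scene1.png",robot.get_image("scene")["img"])
E
```

```text
t 0.1 tcp [ 284.7 -611.5  193. ] box [-362.4 -522.5  193. ] rot [ 179.9   -0.  -155. ] F [0.8 0.3 0.9] w 85.4 g 0.0
[ 338. -415.    0.]
[ 302. -516.    0.]
```

Request:
{"op": "carry_out", "data": {
  "increments": [
    {"angular":[0,0,0.0845],"offset":[0,0,0],"gripper":0.085},
    {"angular":[0,0,0.0845],"offset":[0,0,0],"gripper":0.085},
    {"angular":[0,0,0.0847],"offset":[0,0,0],"gripper":0.085},
    {"angular":[0,0,0],"offset":[-0.015,0.017,0],"gripper":0.085},
    {"angular":[0,0,0],"offset":[-0.025,0.028,0],"gripper":0.085},
    {"angular":[0,0,0],"offset":[-0.025,0.028,0],"gripper":0.085},
    {"angular":[0,0,0],"offset":[-0.025,0.028,0],"gripper":0.085},
    {"angular":[0,0,0],"offset":[-0.025,0.028,0],"gripper":0.085},
    {"angular":[0,0,0],"offset":[-0.025,0.028,0],"gripper":0.085},
    {"angular":[0,0,0],"offset":[-0.025,0.028,0],"gripper":0.085},
    {"angular":[0,0,0],"offset":[-0.018,0.02,0],"gripper":0.085},
    {"angular":[0,0,0],"offset":[-0.01,0.0095,0],"gripper":0.085}
  ]
}}

```text
time_s: 1.15
tcp_pos: [437.1, -363.4, 194.0]
ee_rot: [180.0, 0.0, -169.4]
ft_force: [0.2, 0.3, -0.0]
grip_width: 85.0
grasp_force: 0.0
```

```bash
python3 st.py
```

```text
t 1.15 tcp [ 437.1 -363.4  194. ] box [-167.6 -306.1  194. ] rot [ 180.     0.  -169.4] F [ 0.2  0.3 -0. ] w 85.0 g 0.0
```

Request:
{"op": "carry_out", "data": {
  "increments": [
    {"angular":[0,0,0],"offset":[0.001,-0.0015,0.012],"gripper":0.085},
    {"angular":[0,0,0],"offset":[0,0,0.03],"gripper":0.085},
    {"angular":[0,0,0],"offset":[0,0,0.03],"gripper":0.085},
    {"angular":[0,0,0],"offset":[0,0,0.03],"gripper":0.085},
    {"angular":[0,0,0],"offset":[0,0,0.02],"gripper":0.085},
    {"angular":[0,0,0],"offset":[0,0,0.012],"gripper":0.085},
    {"angular":[0,0,0],"offset":[0,0,0],"gripper":0.085},
    {"angular":[0,0,0],"offset":[0,0,0],"gripper":0.085}
  ]
}}

```text
time_s: 1.82
tcp_pos: [434.7, -367.9, 59.4]
ee_rot: [180.0, -0.1, -169.6]
ft_force: [0.0, 0.2, 0.3]
grip_width: 85.0
grasp_force: 0.0
```

```bash
python3 st.py; python3 - <<'E'
from rig import robot
import cv2
d=robot.get_image("scene")["img"];cv2.imwrite("pics/scene2.png",d)
cv2.imwrite("pics/s4.png",cv2.resize(d[180:280,120:240],None,fx=5,fy=5,interpolation=2))
E
```

```text
t 1.82 tcp [ 434.7 -367.9   59.4] box [-170.8 -310.1   59.4] rot [ 1.800e+02 -1.000e-01 -1.696e+02] F [0.  0.2 0.3] w 85.0 g 0.0
```

View pics/s4.png

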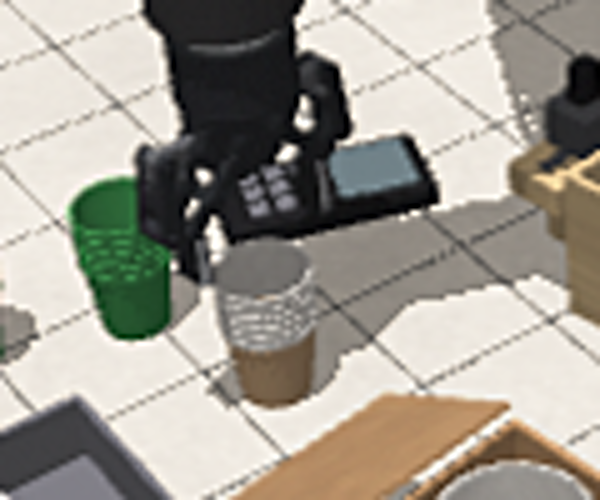

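```bash
python3 - <<'E'
from h import *
T=np.array([434.7,-367.9,59.4]);y=np.array([-.1805,.9836,0])
for nm,P in [("tcp",T),("tip-",T-57*y),("tip+",T+57*y),("cup94",[436,-366,94]),("cup0",[436,-366,0])]:
    print(nm,((proj("scene",P)[0]-[120,180]+.5)*5-.5).round(), proj("top",P)[0].round(1))
print(np.load("scene.npz")["E"].round(3))
from rig import robot
import cv2
d=robot.get_image("top");cv2.imwrite("pics/top2.png",d["img"]);print(d["extrinsics"].round(3))
s=robot.get_image("scene");print(s["extrinsics"].round(3),robot.sense()["joint_pos"].round(2))
cv2.imwrite("pics/s5.png",np.hstack([cv2.resize(s["img"][150:290,110:240],None,fx=3,fy=3),cv2.resize(d["img"][140:280,290:420],None,fx=3,fy=3)]))
E
```

```text
tcp [263. 308.] [329.9 210.4]
tip- [191. 355.] [345.1 207.6]
tip+ [331. 264.] [314.8 213.2]
cup94 [261. 265.] [331.4 208.8]
cup0 [276. 380.] [326.3 211.9]
[[ 6.370000e-01  4.370000e-01 -6.350000e-01  1.452283e+03]
 [ 7.710000e-01 -3.620000e-01  5.240000e-01 -8.683510e+02]
 [-1.000000e-03 -8.230000e-01 -5.680000e-01  9.954140e+02]
 [ 0.000000e+00  0.000000e+00  0.000000e+00  1.000000e+00]]
[[-3.000000e-03 -9.870000e-01  1.620000e-01  2.539280e+02]
 [-1.000000e+00  2.000000e-03 -1.100000e-02 -6.223000e+01]
 [ 1.100000e-02 -1.620000e-01 -9.870000e-01  1.533984e+03]
 [ 0.000000e+00  0.000000e+00  0.000000e+00  1.000000e+00]]
[[ 6.370000e-01  4.370000e-01 -6.350000e-01  1.452283e+03]
 [ 7.710000e-01 -3.620000e-01  5.240000e-01 -8.683510e+02]
 [-1.000000e-03 -8.230000e-01 -5.680000e-01  9.954140e+02]
 [ 0.000000e+00  0.000000e+00  0.000000e+00  1.000000e+00]] [-2.053e+01  1.772e+01 -2.261e+01  2.000e-02 -4.956e+01 -5.904e+01]
```

View pics/s5.png

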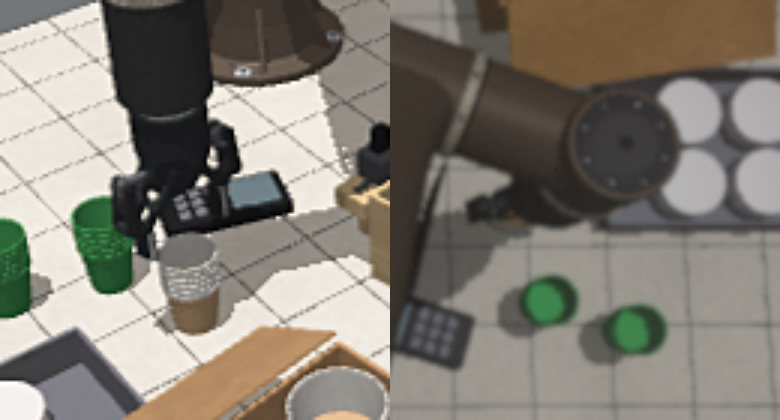

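```bash
python3 - <<'E'
from h import *
T=np.array([284.7,-611.4,193.]);a=np.radians(-155.04);y=np.array([np.sin(a),-np.cos(a),0])
for dz in(0,13,40,60):
  print("start",dz,[(proj("scene",T+k*57*y+[0,0,dz])[0]*1.5625).round() for k in(-1,0,1)])
T=np.array([434.7,-367.9,59.4]);y=np.array([-.1805,.9836,0])
for dz in(0,13,40,60,73,100):
  print("now s5",dz,[((proj("scene",T+k*57*y+[0,0,dz])[0]-[110,150])*3).round() for k in(-1,0,1)],[((proj("top",T+k*57*y+[0,0,dz])[0]-[290,140])*3+[390,0]).round() for k in(-1,0,1)])
E
```

```text
start 0 [array([ 80., 353.]), array([104., 335.]), array([126., 319.])]
start 13 [array([ 78., 347.]), array([102., 330.]), array([124., 313.])]
start 40 [array([ 74., 335.]), array([ 99., 318.]), array([121., 301.])]
start 60 [array([ 71., 326.]), array([ 96., 308.]), array([119., 293.])]
now s5 0 [array([144., 302.]), array([187., 274.]), array([227., 247.])] [array([555., 203.]), array([510., 211.]), array([464., 220.])]
now s5 13 [array([142., 292.]), array([185., 264.]), array([226., 237.])] [array([558., 201.]), array([512., 210.]), array([466., 218.])]
now s5 40 [array([139., 272.]), array([182., 244.]), array([224., 217.])] [array([563., 198.]), array([517., 207.]), array([470., 216.])]
now s5 60 [array([136., 256.]), array([180., 228.]), array([222., 202.])] [array([567., 196.]), array([520., 205.]), array([473., 214.])]
now s5 73 [array([135., 246.]), array([179., 218.]), array([221., 192.])] [array([570., 195.]), array([523., 203.]), array([475., 212.])]
now s5 100 [array([131., 224.]), array([176., 197.]), array([219., 171.])] [array([576., 191.]), array([528., 200.]), array([479., 209.])]
```

In the pictures the fingertips look about 50 mm higher than the reported TCP, both now and at the start. Closing gently here will show whether there is anything between the pads.

Request:
{"op": "carry_out", "data": {
  "increments": [
    {"angular":[0,0,0],"offset":[0,0,0],"gripper":0.056},
    {"angular":[0,0,0],"offset":[0,0,0],"gripper":0.056},
    {"angular":[0,0,0],"offset":[0,0,0],"gripper":0.056},
    {"angular":[0,0,0],"offset":[0,0,0],"gripper":0.056},
    {"angular":[0,0,0],"offset":[0,0,0],"gripper":0.056},
    {"angular":[0,0,0],"offset":[0,0,0],"gripper":0.056}
  ],
  "squeeze": 20
}}

```text
time_s: 2.47
tcp_pos: [435.2, -367.7, 60.0]
ee_rot: [-180.0, 0.0, -169.6]
ft_force: [0.2, -0.6, 1.1]
grip_width: 56.2
grasp_force: 0.0
```

```bash
python3 st.py; python3 - <<'E'
from rig import robot
import cv2,numpy as np
s=robot.get_image("scene")["img"];cv2.imwrite("pics/scene3.png",s)
# change since last picture, cup area
a=cv2.imread("pics/scene2.png");d=cv2.absdiff(a,s).max(2)>25
ys,xs=np.nonzero(d);print(len(xs),xs.min(),xs.max(),ys.min(),ys.max())
for y in range(ys.min(),ys.max()+1): 
    r=np.nonzero(d[y])[0]
    if len(r):print(y,r.min(),r.max(),len(r),end=' | ')
E
```

```text
t 2.47 tcp [ 435.2 -367.7   60. ] box [-170.2 -310.    60. ] rot [-180.     0.  -169.6] F [ 0.2 -0.6  1.1] w 56.2 g 0.0
742 136 263 20 261
20 249 249 1 | 29 249 249 1 | 31 187 188 2 | 40 248 248 1 | 45 193 194 2 | 63 246 246 1 | 72 200 200 1 | 74 197 197 1 | 92 161 161 1 | 93 202 207 6 | 94 203 253 4 | 95 167 209 6 | 96 208 209 2 | 97 204 205 2 | 98 205 207 3 | 99 138 140 3 | 100 136 206 2 | 101 204 204 1 | 102 144 157 4 | 103 144 207 4 | 104 145 158 4 | 106 140 140 1 | 107 148 208 3 | 108 208 208 1 | 110 212 212 1 | 112 256 256 1 | 113 211 256 2 | 114 256 256 1 | 121 255 255 1 | 122 255 255 1 | 123 254 254 1 | 124 250 254 4 | 125 212 248 7 | 126 241 242 2 | 138 139 139 1 | 140 172 174 3 | 141 140 173 6 | 142 141 176 6 | 143 144 169 8 | 144 147 235 18 | 145 154 159 5 | 146 154 172 3 | 147 147 170 6 | 148 153 174 7 | 149 147 164 10 | 150 148 150 2 | 151 143 166 4 | 152 151 160 4 | 153 143 144 2 | 154 143 144 2 | 157 144 145 2 | 161 144 145 2 | 164 262 263 2 | 166 145 146 2 | 167 145 146 2 | 168 241 242 2 | 170 146 147 2 | 172 146 241 3 | 173 146 147 2 | 174 242 243 2 | 176 147 148 2 |
[... 384 characters left out ...]
| 205 178 190 9 | 206 178 190 10 | 207 156 189 7 | 208 148 226 11 | 209 147 187 15 | 210 147 187 16 | 211 146 186 15 | 212 146 184 14 | 213 146 233 17 | 214 146 184 13 | 215 147 184 10 | 216 147 184 13 | 217 147 185 15 | 218 147 193 14 | 219 147 220 18 | 220 147 219 21 | 221 147 210 21 | 222 147 204 15 | 223 147 201 15 | 224 147 182 10 | 225 147 182 11 | 226 148 181 11 | 227 150 260 10 | 228 151 165 13 | 229 153 165 13 | 230 154 166 13 | 231 154 166 12 | 232 154 166 11 | 233 155 166 10 | 234 155 166 9 | 235 157 166 8 | 236 158 223 9 | 237 160 161 2 | 239 208 209 2 | 253 165 166 2 | 255 163 164 2 | 256 163 163 1 | 257 161 166 6 | 258 161 167 7 | 259 163 168 6 | 260 164 167 4 | 261 165 165 1 |
```

```bash
python3 - <<'E'
from rig import robot
from h import *
import cv2
t=robot.get_image("top")["img"];cv2.imwrite("pics/top3.png",t)
s=cv2.imread("pics/scene3.png");a=cv2.imread("pics/top2.png")
d=(cv2.absdiff(a,t).max(2)>20).astype(np.uint8)
n,l,st,c=cv2.connectedComponentsWithStats(d,connectivity=8)
for i in range(1,n):
    if st[i,4]>5: print(st[i],c[i].round(1))
# projections of TCP for dz and cup orange region
T=np.array([435.2,-367.7,60.])
for dz in(0,40): print(dz,proj("top",T+[0,0,dz]).round(1),[proj("top",T+[0,0,dz]+k*35*np.array([-.1805,.9836,0])).round(1) for k in(-1,1)])
cv2.imwrite("pics/s6.png",np.hstack([cv2.resize(s[180:260,130:210],None,fx=5,fy=5,interpolation=2),cv2.convertScaleAbs(cv2.resize(t[170:250,290:370],None,fx=5,fy=5,interpolation=2),alpha=1.8)]))
E
```

```text
[314 206   6   9  36] [316.5 209.5]
[334 216   4   3   9] [335.7 216.9]
0 [[329.9 210.2]] [array([[339.2, 208.5]]), array([[320.6, 212. ]])]
40 [[332.2 208.9]] [array([[341.7, 207.1]]), array([[322.6, 210.6]])]
```

View pics/s6.png

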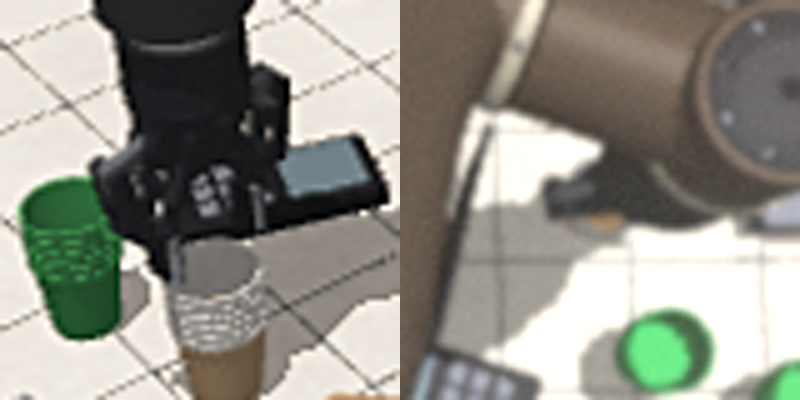

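The gripper closed to 56 mm on nothing. The right-hand scene and top views agree that the tips are really about 40 mm above the reported TCP, at z near 100 and right over the cup. The left tip is at about (170,278) and the rim centre at about (217,265). I'll open, go 40 mm lower and try again.

Request:
{"op": "carry_out", "data": {
  "increments": [
    {"angular":[0,0,0],"offset":[0,0,0],"gripper":0.085},
    {"angular":[0,0,0],"offset":[0,0,0],"gripper":0.085},
    {"angular":[0,0,0],"offset":[0,0,0],"gripper":0.085},
    {"angular":[0,0,0],"offset":[0,0,0],"gripper":0.085},
    {"angular":[0,0,0],"offset":[0,0,0.01],"gripper":0.085},
    {"angular":[0,0,0],"offset":[0,0,0.01],"gripper":0.085},
    {"angular":[0,0,0],"offset":[0,0,0.01],"gripper":0.085},
    {"angular":[0,0,0],"offset":[0,0,0.008],"gripper":0.085},
    {"angular":[0,0,0],"offset":[0,0,0],"gripper":0.085},
    {"angular":[0,0,0],"offset":[0,0,0],"gripper":0.085}
  ]
}}

```text
time_s: 3.4
tcp_pos: [434.6, -367.4, 20.9]
ee_rot: [179.9, -0.1, -169.6]
ft_force: [0.0, -0.2, 0.4]
grip_width: 84.9
grasp_force: 0.0
```

Request:
{"op": "carry_out", "data": {
  "increments": [
    {"angular":[0,0,0],"offset":[0,0,0],"gripper":0.056},
    {"angular":[0,0,0],"offset":[0,0,0],"gripper":0.056},
    {"angular":[0,0,0],"offset":[0,0,0],"gripper":0.056},
    {"angular":[0,0,0],"offset":[0,0,0],"gripper":0.056},
    {"angular":[0,0,0],"offset":[0,0,0],"gripper":0.056},
    {"angular":[0,0,0],"offset":[0,0,0],"gripper":0.056},
    {"angular":[0,0,0],"offset":[0,0,0],"gripper":0.056}
  ],
  "squeeze": 25
}}

```text
time_s: 3.98
tcp_pos: [435.6, -368.0, 22.5]
ee_rot: [-180.0, 0.0, -169.6]
ft_force: [-0.8, -0.5, 5.0]
grip_width: 61.7
grasp_force: 27.4
```

Request:
{"op": "carry_out", "data": {
  "increments": [
    {"angular":[0,0,0],"offset":[0,0,-0.008],"gripper":0.05},
    {"angular":[0,0,0],"offset":[0,0,-0.018],"gripper":0.05},
    {"angular":[0,0,0],"offset":[0,0,-0.025],"gripper":0.05},
    {"angular":[0,0,0],"offset":[0,0,-0.028],"gripper":0.05},
    {"angular":[0,0,0],"offset":[0,0,-0.028],"gripper":0.05},
    {"angular":[0,0,0],"offset":[0,0,-0.025],"gripper":0.05},
    {"angular":[0,0,0],"offset":[0,0,-0.018],"gripper":0.05},
    {"angular":[0,0,0],"offset":[0,0,-0.005],"gripper":0.05},
    {"angular":[0,0,0],"offset":[0,0,0],"gripper":0.05}
  ],
  "squeeze": 30
}}

```text
time_s: 4.73
tcp_pos: [435.7, -367.8, 178.5]
ee_rot: [-179.9, 0.1, -169.6]
ft_force: [0.3, -0.3, -1.1]
grip_width: 61.5
grasp_force: 32.6
```

Request:
{"op": "carry_out", "data": {
  "increments": [
    {"angular":[0,0,0],"offset":[-0.006,0,0],"gripper":0.05},
    {"angular":[0,0,0],"offset":[-0.014,0,0],"gripper":0.05},
    {"angular":[0,0,0],"offset":[-0.022,0,0],"gripper":0.05},
    {"angular":[0,0,0],"offset":[-0.026,0,0],"gripper":0.05},
    {"angular":[0,0,0],"offset":[-0.026,0,0],"gripper":0.05},
    {"angular":[0,0,0],"offset":[-0.026,0,0],"gripper":0.05},
    {"angular":[0,0,0],"offset":[-0.024,0,0],"gripper":0.05},
    {"angular":[0,0,0],"offset":[-0.016,0,0],"gripper":0.05},
    {"angular":[0,0,0],"offset":[-0.01,0,0],"gripper":0.05},
    {"angular":[0,0,0],"offset":[0,0,0],"gripper":0.05}
  ]
}}

```text
time_s: 5.57
tcp_pos: [604.0, -335.7, 174.2]
ee_rot: [179.9, -0.2, -169.5]
ft_force: [-0.2, -0.2, -0.4]
grip_width: 61.2
grasp_force: 32.6
```

```bash
python3 st.py
```

```text
t 5.57 tcp [ 604.  -335.7  174.2] box [   1.6 -309.1  174.2] rot [ 179.9   -0.2 -169.5] F [-0.2 -0.2 -0.4] w 61.2 g 32.6
```

Request:
{"op": "carry_out", "data": {
  "increments": [
    {"angular":[0,0,0],"offset":[0,0.01,0],"gripper":0.05},
    {"angular":[0,0,0],"offset":[0,0.02,0],"gripper":0.05},
    {"angular":[0,0,0],"offset":[0,0.03,0],"gripper":0.05},
    {"angular":[0,0,0],"offset":[0,0.032,0],"gripper":0.05},
    {"angular":[0,0,0],"offset":[0,0.032,0],"gripper":0.05},
    {"angular":[0,0,0],"offset":[0,0.032,0],"gripper":0.05},
    {"angular":[0,0,0],"offset":[0,0.032,0],"gripper":0.05},
    {"angular":[0,0,0],"offset":[0,0.025,0],"gripper":0.05},
    {"angular":[0,0,0],"offset":[0,0.018,0],"gripper":0.05},
    {"angular":[0,0,0],"offset":[0,0.01,0],"gripper":0.05},
    {"angular":[0,0,0],"offset":[0,0,0],"gripper":0.05},
    {"angular":[0,0,0],"offset":[0,0,0],"gripper":0.05}
  ]
}}

```text
time_s: 6.57
tcp_pos: [558.3, -99.8, 177.1]
ee_rot: [-180.0, 0.0, -169.5]
ft_force: [-0.3, 0.0, 0.9]
grip_width: 61.3
grasp_force: 32.7
```

```bash
python3 st.py; python3 - <<'E'
from rig import robot
from h import *
import cv2
s=robot.get_image("scene")["img"];t=robot.get_image("top")["img"];cv2.imwrite("pics/scene4.png",s);cv2.imwrite("pics/top4.png",t)
cv2.imwrite("pics/s7.png",np.hstack([cv2.resize(s[110:270,210:350],None,fx=3,fy=3,interpolation=2),cv2.convertScaleAbs(cv2.resize(t[100:260,185:305],None,fx=3,fy=3,interpolation=2),alpha=1.6)]))
E
```

```text
t 6.57 tcp [558.3 -99.8 177.1] box [ -0.7 -68.8 177.1] rot [-180.     0.  -169.5] F [-0.3  0.   0.9] w 61.3 g 32.7
```

View pics/s7.png

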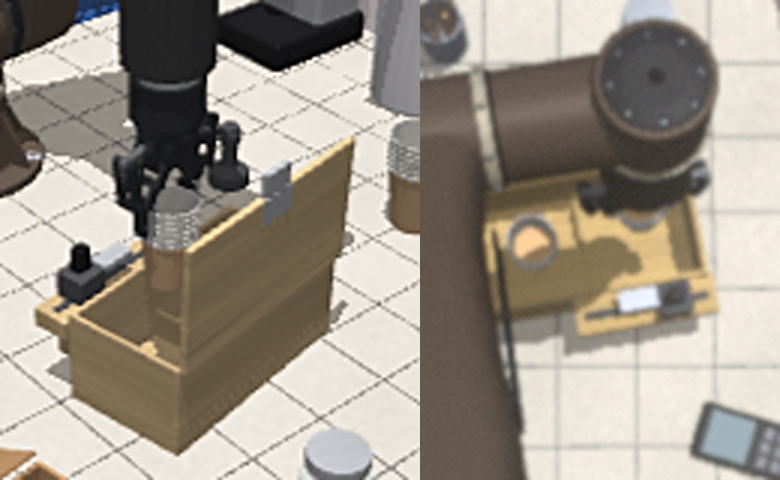

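The cup is held upright over the empty bay: at about (175,215) in the scene half and beside the partition in the top half. The lid tongue at (275,190) is clear of the gripper. Lowering now.

Request:
{"op": "carry_out", "data": {
  "increments": [
    {"angular":[0,0,0],"offset":[0,0,0.008],"gripper":0.05},
    {"angular":[0,0,0],"offset":[0,0,0.016],"gripper":0.05},
    {"angular":[0,0,0],"offset":[0,0,0.02],"gripper":0.05},
    {"angular":[0,0,0],"offset":[0,0,0.02],"gripper":0.05},
    {"angular":[0,0,0],"offset":[0,0,0.02],"gripper":0.05},
    {"angular":[0,0,0],"offset":[0,0,0.02],"gripper":0.05},
    {"angular":[0,0,0],"offset":[0,0,0.018],"gripper":0.05},
    {"angular":[0,0,0],"offset":[0,0,0.012],"gripper":0.05},
    {"angular":[0,0,0],"offset":[0,0,0.006],"gripper":0.05},
    {"angular":[0,0,0],"offset":[0,0,0.002],"gripper":0.05},
    {"angular":[0,0,0],"offset":[0,0,0],"gripper":0.05},
    {"angular":[0,0,0],"offset":[0,0,0],"gripper":0.05}
  ]
}}

```text
time_s: 7.67
tcp_pos: [559.2, -100.1, 35.4]
ee_rot: [-180.0, 0.0, -169.6]
ft_force: [0.5, 0.2, -1.1]
grip_width: 61.4
grasp_force: 32.7
```

Request:
{"op": "carry_out", "data": {
  "increments": [
    {"angular":[0,0,0],"offset":[0,0,0.002],"gripper":0.05},
    {"angular":[0,0,0],"offset":[0,0,0.002],"gripper":0.05},
    {"angular":[0,0,0],"offset":[0,0,0],"gripper":0.05},
    {"angular":[0,0,0],"offset":[0,0,0],"gripper":0.05}
  ]
}}

```text
time_s: 8.0
tcp_pos: [558.8, -99.8, 31.1]
ee_rot: [180.0, 0.0, -169.6]
ft_force: [-0.1, -0.2, -0.8]
grip_width: 61.3
grasp_force: 32.7
```

```bash
python3 st.py
```

```text
t 8.0 tcp [558.8 -99.8  31.1] box [ -0.2 -68.9  31.1] rot [ 180.     0.  -169.6] F [-0.1 -0.2 -0.8] w 61.3 g 32.7
```

Two more mm, 1 mm at a time, checking for contact.

Request:
{"op": "carry_out", "data": {
  "increments": [
    {"angular":[0,0,0],"offset":[0,0,0.001],"gripper":0.05},
    {"angular":[0,0,0],"offset":[0,0,0.001],"gripper":0.05},
    {"angular":[0,0,0],"offset":[0,0,0],"gripper":0.05},
    {"angular":[0,0,0],"offset":[0,0,0],"gripper":0.05}
  ]
}}

```text
time_s: 8.33
tcp_pos: [558.6, -99.8, 28.8]
ee_rot: [-180.0, -0.0, -169.6]
ft_force: [1.1, -1.0, -0.7]
grip_width: 61.5
grasp_force: 32.7
```

Request:
{"op": "carry_out", "data": {
  "increments": [
    {"angular":[0,0,0],"offset":[0,0,0.001],"gripper":0.05},
    {"angular":[0,0,0],"offset":[0,0,0],"gripper":0.05},
    {"angular":[0,0,0],"offset":[0,0,0],"gripper":0.05}
  ]
}}

```text
time_s: 8.58
tcp_pos: [559.3, -99.8, 28.5]
ee_rot: [-180.0, 0.1, -169.6]
ft_force: [-0.9, 0.2, 5.1]
grip_width: 61.2
grasp_force: 32.6
```

Contact at 5 N, so I'll release and go up above the lid.

Request:
{"op": "carry_out", "data": {
  "increments": [
    {"angular":[0,0,0],"offset":[0,0,0],"gripper":0.072},
    {"angular":[0,0,0],"offset":[0,0,0],"gripper":0.08},
    {"angular":[0,0,0],"offset":[0,0,0],"gripper":0.08},
    {"angular":[0,0,0],"offset":[0,0,0],"gripper":0.08},
    {"angular":[0,0,0],"offset":[0,0,-0.005],"gripper":0.08},
    {"angular":[0,0,0],"offset":[0,0,-0.01],"gripper":0.08},
    {"angular":[0,0,0],"offset":[0,0,-0.02],"gripper":0.08},
    {"angular":[0,0,0],"offset":[0,0,-0.025],"gripper":0.08},
    {"angular":[0,0,0],"offset":[0,0,-0.025],"gripper":0.08},
    {"angular":[0,0,0],"offset":[0,0,-0.025],"gripper":0.08},
    {"angular":[0,0,0],"offset":[0,0,-0.025],"gripper":0.08}
  ]
}}

```text
time_s: 9.5
tcp_pos: [558.6, -99.9, 165.3]
ee_rot: [-180.0, 0.1, -169.6]
ft_force: [1.5, -0.0, 0.1]
grip_width: 79.8
grasp_force: 0.0
```

Request:
{"op": "carry_out", "data": {
  "increments": [
    {"angular":[0,0,0],"offset":[0,0,-0.025],"gripper":0},
    {"angular":[0,0,0],"offset":[0,0,-0.025],"gripper":0},
    {"angular":[0,0,0],"offset":[0,0,-0.025],"gripper":0},
    {"angular":[0,0,0],"offset":[0,0,-0.02],"gripper":0},
    {"angular":[0,0,0],"offset":[0,0,-0.02],"gripper":0},
    {"angular":[0,0,0],"offset":[0,0,0],"gripper":0},
    {"angular":[0,0,0],"offset":[0,0,0],"gripper":0}
  ]
}}

```text
time_s: 10.08
tcp_pos: [559.2, -99.8, 280.1]
ee_rot: [-180.0, 0.2, -169.6]
ft_force: [-0.3, -0.4, -1.0]
grip_width: 0.1
grasp_force: 0.0
```

```bash
python3 st.py; python3 - <<'E'
from rig import robot
from h import *
import cv2
s=robot.get_image("scene")["img"];t=robot.get_image("top")["img"];cv2.imwrite("pics/scene5.png",s);cv2.imwrite("pics/top5.png",t)
# expected cup rim in scene/top; count white-ish pixels / orange bottom
q=(546.5,-32,np.radians(10.43))
for n,im in(("scene",s),("top",t)):
    for nm,P in(("packed slot",(0,-68,100)),("foot",(0,-68,8))):
        p=proj(n,box(q,P))[0];print(n,nm,p.round(1))
hsv=cv2.cvtColor(t,cv2.COLOR_BGR2HSV)
p=proj("top",box(q,(0,-68,100)))[0].astype(int)
m=cv2.inRange(hsv,(5,60,150),(20,255,255));ys,xs=np.nonzero(m[135:215,190:290]);print("orange",len(xs),[(xs+190).min(),(xs+190).max(),(ys+135).min(),(ys+135).max()] if len(xs) else 0)
n,l,stt,c=cv2.connectedComponentsWithStats(m)
for i in range(1,n):
    if stt[i,4]>15: print(stt[i],c[i].round(1))
d=(cv2.absdiff(cv2.imread("pics/scene0.png"),s).max(2)>25).astype(np.uint8);d[:, :210]=0
n,l,stt,c=cv2.connectedComponentsWithStats(d)
for i in range(1,n):
    if stt[i,4]>25: print("chg",stt[i],c[i].round(1))
E
```

```text
t 10.08 tcp [559.2 -99.8 280.1] box [ 2.000e-01 -6.900e+01  2.801e+02] rot [-180.     0.2 -169.6] F [-0.3 -0.4 -1. ] w 0.1 g 0.0
scene packed slot [264.4 215.9]
scene foot [264.2 238.2]
top packed slot [256.8 175.1]
top foot [256.2 180. ]
orange 200 [np.int64(210), np.int64(282), np.int64(171), np.int64(195)]
[383  84  14  12 119] [389.6  89.6]
[354  88  14  13 137] [360.7  93.7]
[324  91  16  14 157] [331.8  98. ]
[389 111  14  14 144] [395.6 117.4]
[359 115  16  15 163] [366.5 121.7]
[329 119  17  15 175] [337.2 126.2]
[252 171  11  11  93] [256.9 176.2]
[217 177  10   8  56] [221.1 180.4]
[119 183  16  17 195] [126.4 190.6]
[256 188  14   6  29] [262.8 191.1]
chg [ 219    0   25   90 1050] [233.5  31.8]
chg [ 210    0  130  198 9093] [267.   83.2]
chg [324 183   6   8  27] [326.2 186.1]
chg [255 211  16  22 253] [263.3 220.3]
```

The cup stands in the bay: top view (256.9,176.2), expected (256.8,175). Now I'll go over and behind the lid.

Request:
{"op": "carry_out", "data": {
  "increments": [
    {"angular":[0,0,0],"offset":[-0.012,0,-0.008],"gripper":0},
    {"angular":[0,0,0],"offset":[-0.023,0,-0.007],"gripper":0},
    {"angular":[0,0,0],"offset":[-0.025,0,0],"gripper":0},
    {"angular":[0,0,0],"offset":[-0.025,0,0],"gripper":0},
    {"angular":[0,0,0],"offset":[-0.025,0,0],"gripper":0},
    {"angular":[0,0,0],"offset":[-0.02,0,0],"gripper":0},
    {"angular":[0,0,0],"offset":[-0.01,0.02,0],"gripper":0},
    {"angular":[0,0,0],"offset":[0,0.03,0.02],"gripper":0},
    {"angular":[0,0,0],"offset":[0,0.019,0.03],"gripper":0},
    {"angular":[0,0,0],"offset":[0,0,0.03],"gripper":0},
    {"angular":[0,0,0],"offset":[0,0,0.02],"gripper":0},
    {"angular":[0,0,0],"offset":[0,0,0.007],"gripper":0}
  ]
}}

```text
time_s: 11.18
tcp_pos: [681.1, -6.3, 180.7]
ee_rot: [180.0, -0.4, -169.5]
ft_force: [-1.5, 0.7, -1.1]
grip_width: -0.3
grasp_force: 0.0
```

Request:
{"op": "carry_out", "data": {
  "increments": [
    {"angular":[0,0,0],"offset":[0.008,0,0],"gripper":0},
    {"angular":[0,0,0],"offset":[0.01,0,0],"gripper":0},
    {"angular":[0,0,0],"offset":[0.008,0,0],"gripper":0},
    {"angular":[0,0,0],"offset":[0.004,0,0],"gripper":0},
    {"angular":[0,0,0],"offset":[0,0,0],"gripper":0},
    {"angular":[0,0,0],"offset":[0,0,0],"gripper":0}
  ]
}}

```text
time_s: 11.68
tcp_pos: [654.7, -12.2, 187.5]
ee_rot: [180.0, 0.1, -169.6]
ft_force: [0.9, 0.8, 0.4]
grip_width: -0.1
grasp_force: 0.0
```

```bash
python3 st.py
```

```text
t 11.68 tcp [654.7 -12.2 187.5] box [ 1.100e+02 -1.000e-01  1.875e+02] rot [ 1.800e+02  1.000e-01 -1.696e+02] F [0.9 0.8 0.4] w -0.1 g 0.0
```

Request:
{"op": "carry_out", "data": {
  "increments": [
    {"angular":[0,0,0],"offset":[0.004,0,0],"gripper":0},
    {"angular":[0,0,0],"offset":[0.004,0,0],"gripper":0},
    {"angular":[0,0,0],"offset":[0.004,0,0],"gripper":0},
    {"angular":[0,0,0],"offset":[0.004,0,0],"gripper":0},
    {"angular":[0,0,0],"offset":[0.004,0,0],"gripper":0},
    {"angular":[0,0,0],"offset":[0.004,0,0],"gripper":0},
    {"angular":[0,0,0],"offset":[0.004,0,0],"gripper":0}
  ]
}}

```text
time_s: 12.27
tcp_pos: [626.6, -17.1, 185.8]
ee_rot: [180.0, 0.0, -169.6]
ft_force: [2.2, -0.2, -2.2]
grip_width: -0.1
grasp_force: 1.1
```

```bash
python3 st.py; cat > lidang.py <<'E'
from rig import robot
from h import *
import cv2
def tongue():
    "silver tongue blobs (grey, bright, low saturation) near the box in scene"
    s=robot.get_image("scene")["img"];b=s.astype(int);m=((b.max(2)-b.min(2)<30)&(b.min(2)>110)&(b.max(2)<215)).astype(np.uint8)
    m[:,:280]=0;m[:,345:]=0;m[:140]=0;m[235:]=0
    n,l,st,c=cv2.connectedComponentsWithStats(m)
    q=(546.5,-32,np.radians(10.43))
    print("blobs",[(st[i].tolist(),c[i].round(1).tolist()) for i in range(1,n) if st[i,4]>20])
    for a in range(95,-1,-15): print(a,proj("scene",box(q,lid(np.radians(a),(-160,0,8))))[0].round(1),end=" ")
E
python3 -c "
import lidang;lidang.tongue()"
```

```text
t 12.27 tcp [626.6 -17.1 185.8] box [8.150e+01 1.000e-01 1.858e+02] rot [ 180.     0.  -169.6] F [ 2.2 -0.2 -2.2] w -0.1 g 1.1
blobs [([316, 141, 21, 15, 42], [324.7, 149.0]), ([337, 140, 8, 10, 58], [340.8, 143.3]), ([320, 150, 25, 70, 611], [331.5, 189.9]), ([280, 153, 4, 11, 23], [281.4, 159.0]), ([308, 222, 28, 13, 58], [319.7, 227.6])]
95 [304.8 172. ] 80 [293.4 167.2] 65 [282.6 165.7] 50 [273.1 167.6] 35 [265.7 172.3] 20 [260.5 179.5] 5 [257.9 188.6]
```

Request:
{"op": "carry_out", "data": {
  "increments": [
    {"angular":[0,0,0],"offset":[0.006,0,0],"gripper":0},
    {"angular":[0,0,0],"offset":[0.006,0,0],"gripper":0},
    {"angular":[0,0,0],"offset":[0.0055,0,0],"gripper":0},
    {"angular":[0,0,0],"offset":[0.0057,0,0.0015],"gripper":0},
    {"angular":[0,0,0],"offset":[0.0057,0,0.0017],"gripper":0},
    {"angular":[0,0,0],"offset":[0.0057,0,0.0019],"gripper":0},
    {"angular":[0,0,0],"offset":[0.0057,0,0.0021],"gripper":0},
    {"angular":[0,0,0],"offset":[0.0057,0,0.0023],"gripper":0}
  ]
}}

```text
time_s: 12.98
tcp_pos: [581.0, -25.6, 176.2]
ee_rot: [180.0, 0.0, -169.6]
ft_force: [1.8, 0.9, 0.2]
grip_width: 0.4
grasp_force: 0.9
```

Request:
{"op": "carry_out", "data": {
  "increments": [
    {"angular":[0,0,0],"offset":[0.0054,0,0.0027],"gripper":0},
    {"angular":[0,0,0],"offset":[0.0052,0,0.003],"gripper":0},
    {"angular":[0,0,0],"offset":[0.005,0,0.0033],"gripper":0},
    {"angular":[0,0,0],"offset":[0.0048,0,0.0036],"gripper":0},
    {"angular":[0,0,0],"offset":[0.0046,0,0.0039],"gripper":0}
  ]
}}

```text
time_s: 13.4
tcp_pos: [556.5, -30.1, 159.6]
ee_rot: [-180.0, -0.0, -169.6]
ft_force: [0.9, 1.0, 1.2]
grip_width: -0.3
grasp_force: 0.8
```

```bash
python3 st.py
```

```text
t 13.4 tcp [556.5 -30.1 159.6] box [ 10.1   0.  159.6] rot [-180.    -0.  -169.6] F [0.9 1.  1.2] w -0.3 g 0.8
```

Request:
{"op": "carry_out", "data": {
  "increments": [
    {"angular":[0,0,0],"offset":[0.0044,0,0.0041],"gripper":0},
    {"angular":[0,0,0],"offset":[0.0042,0,0.0044],"gripper":0},
    {"angular":[0,0,0],"offset":[0.004,0,0.0046],"gripper":0},
    {"angular":[0,0,0],"offset":[0.0038,0,0.0048],"gripper":0},
    {"angular":[0,0,0],"offset":[0.0035,0,0.005],"gripper":0},
    {"angular":[0,0,0],"offset":[0.0032,0,0.0051],"gripper":0},
    {"angular":[0,0,0],"offset":[0.003,0,0.0052],"gripper":0},
    {"angular":[0,0,0],"offset":[0.0027,0,0.0053],"gripper":0},
    {"angular":[0,0,0],"offset":[0.0024,0,0.0054],"gripper":0},
    {"angular":[0,0,0],"offset":[0.0021,0,0.0055],"gripper":0}
  ]
}}

```text
time_s: 14.23
tcp_pos: [524.2, -36.1, 110.0]
ee_rot: [-180.0, 0.0, -169.6]
ft_force: [1.1, 0.0, 0.8]
grip_width: -0.3
grasp_force: 0.6
```

Request:
{"op": "carry_out", "data": {
  "increments": [
    {"angular":[0,0,0],"offset":[0.001,0,0.003],"gripper":0},
    {"angular":[0,0,0],"offset":[0.001,0,0.003],"gripper":0},
    {"angular":[0,0,0],"offset":[0.001,0,0.003],"gripper":0},
    {"angular":[0,0,0],"offset":[0.001,0,0.003],"gripper":0},
    {"angular":[0,0,0],"offset":[0.001,0,0.003],"gripper":0},
    {"angular":[0,0,0],"offset":[0,0,0.003],"gripper":0},
    {"angular":[0,0,0],"offset":[0,0,0.003],"gripper":0}
  ]
}}

```text
time_s: 14.82
tcp_pos: [518.9, -37.1, 89.1]
ee_rot: [-180.0, -0.0, -169.6]
ft_force: [-0.9, 0.0, 1.4]
grip_width: -0.1
grasp_force: 0.5
```

```bash
python3 st.py
```

```text
t 14.82 tcp [518.9 -37.1  89.1] box [-28.1  -0.   89.1] rot [-180.    -0.  -169.6] F [-0.9  0.   1.4] w -0.1 g 0.5
```

Request:
{"op": "carry_out", "data": {
  "increments": [
    {"angular":[0,0,0],"offset":[0,0,0.002],"gripper":0},
    {"angular":[0,0,0],"offset":[0,0,0.002],"gripper":0},
    {"angular":[0,0,0],"offset":[0,0,0.002],"gripper":0},
    {"angular":[0,0,0],"offset":[0,0,0],"gripper":0}
  ]
}}

```text
time_s: 15.15
tcp_pos: [519.2, -37.0, 83.0]
ee_rot: [180.0, -0.0, -169.6]
ft_force: [0.6, 0.2, 0.2]
grip_width: 0.2
grasp_force: 0.0
```

Request:
{"op": "carry_out", "data": {
  "increments": [
    {"angular":[0,0,0],"offset":[0,0,0.0015],"gripper":0},
    {"angular":[0,0,0],"offset":[0,0,0.0015],"gripper":0},
    {"angular":[0,0,0],"offset":[0,0,0],"gripper":0}
  ]
}}

```text
time_s: 15.4
tcp_pos: [519.6, -37.0, 82.4]
ee_rot: [-180.0, 0.0, -169.5]
ft_force: [-8.3, 1.3, 17.4]
grip_width: -0.1
grasp_force: 9.2
```

A firm stop at 17 N, which puts the lid on the rim and the real tips at TCP + 38. I'll lift, go beside the latch grip and check with the cameras.

Request:
{"op": "carry_out", "data": {
  "increments": [
    {"angular":[0,0,0],"offset":[0,0,-0.006],"gripper":0},
    {"angular":[0,0,0],"offset":[0,0,-0.02],"gripper":0},
    {"angular":[0,0,0],"offset":[0,0,-0.028],"gripper":0},
    {"angular":[0,0,0],"offset":[0,0,-0.022],"gripper":0},
    {"angular":[0,0,0],"offset":[0.01,-0.02,0],"gripper":0},
    {"angular":[0,0,0],"offset":[0.013,-0.025,0],"gripper":0},
    {"angular":[0,0,0],"offset":[0.013,-0.025,0],"gripper":0},
    {"angular":[0,0,0],"offset":[0.013,-0.025,0],"gripper":0},
    {"angular":[0,0,0],"offset":[0.013,-0.025,0],"gripper":0},
    {"angular":[0,0,0],"offset":[0.007,-0.02,0],"gripper":0},
    {"angular":[0,0,0],"offset":[0,0,0],"gripper":0},
    {"angular":[0,0,0],"offset":[0,0,0],"gripper":0}
  ]
}}

```text
time_s: 16.4
tcp_pos: [476.6, -188.0, 156.5]
ee_rot: [180.0, 0.0, -169.7]
ft_force: [-0.4, 0.1, -1.1]
grip_width: -0.1
grasp_force: 0.0
```

```bash
python3 st.py; python3 - <<'E'
from rig import robot
from h import *
import cv2
q=(546.5,-32,np.radians(10.43))
s=robot.get_image("scene")["img"];t=robot.get_image("top")["img"];cv2.imwrite("pics/scene6.png",s);cv2.imwrite("pics/top6.png",t)
# grey level profile across the lid's right end: vertical line at the box's -y wall, front rim; compare heights via edges
def prof(n,im,A,B,k=25):
    P=np.linspace(A,B,k);p=proj(n,box(q,P));v=[im[int(round(y)),int(round(x))].tolist() for x,y in p];return v
for x in(-55,):
    print("side wall x=%d z=90..135"%x);print([ (int(z),v) for z,v in zip(np.linspace(90,135,25),prof("scene",s,(x,-140,90),(x,-140,135)))])
# tongue in both views: bright grey
for z in(120,):print("tongue exp",proj("scene",box(q,(-88,0,120))).round(1),proj("top",box(q,(-88,0,120))).round(1))
for n,im in(("scene",s),("top",t)):
    b=im.astype(int);m=((b.max(2)-b.min(2)<25)&(b.min(2)>(130 if n=="scene" else 100))).astype(np.uint8)
    p=proj(n,box(q,(-88,0,120)))[0].astype(int);w=m[p[1]-6:p[1]+7,p[0]-14:p[0]+15]
    print(n,p);print("\n".join("".join(".#"[v] for v in r) for r in w))
E
```

```text
t 16.4 tcp [ 476.6 -188.   156.5] box [ -97.  -140.8  156.5] rot [ 180.     0.  -169.7] F [-0.4  0.1 -1.1] w -0.1 g 0.0
side wall x=-55 z=90..135
[(90, [77, 103, 119]), (91, [77, 103, 119]), (93, [78, 104, 120]), (95, [78, 104, 120]), (97, [78, 105, 120]), (99, [78, 105, 120]), (101, [78, 104, 120]), (103, [78, 104, 120]), (105, [78, 104, 120]), (106, [80, 106, 123]), (108, [80, 106, 123]), (110, [78, 104, 122]), (112, [78, 104, 122]), (114, [68, 89, 106]), (116, [68, 89, 106]), (118, [74, 98, 114]), (120, [74, 98, 114]), (121, [141, 187, 217]), (123, [141, 187, 217]), (125, [146, 195, 225]), (127, [146, 195, 225]), (129, [150, 201, 229]), (131, [150, 201, 229]), (133, [158, 212, 240]), (135, [158, 212, 240])]
tongue exp [[256.9 191.6]] [[242.6 201.3]]
scene [256 191]
###########..................
############..........#......
###############..............
#################............
################.............
##############......####.....
######..#####.....########...
#####.....##....############.
###.......##..###############
............#################
........#....###############.
......#.......#############..
................#########....
top [242 201]
...........###########.......
...........###########.......
...........##########..##....
...........##########..##....
...........##########........
.............########........
.............................
.............................
.............................
.............................
.............................
.............................
.............................
```

The lid top edge sits at z≈120 in the image, so the lid is shut. Now I'll go down beside the grip and push it to +y.

Request:
{"op": "carry_out", "data": {
  "increments": [
    {"angular":[0,0,0],"offset":[0,0,0.012],"gripper":0},
    {"angular":[0,0,0],"offset":[0,0,0.018],"gripper":0},
    {"angular":[0,0,0],"offset":[0,0,0.015],"gripper":0},
    {"angular":[0,0,0],"offset":[0,0,0.007],"gripper":0},
    {"angular":[0,0,0],"offset":[0,0,0],"gripper":0},
    {"angular":[0,0,0],"offset":[0,0.006,0],"gripper":0},
    {"angular":[0,0,0],"offset":[0,0.006,0],"gripper":0},
    {"angular":[0,0,0],"offset":[0,0.006,0],"gripper":0},
    {"angular":[0,0,0],"offset":[0,0.006,0],"gripper":0},
    {"angular":[0,0,0],"offset":[0,0.006,0],"gripper":0},
    {"angular":[0,0,0],"offset":[0,0.006,0],"gripper":0}
  ]
}}

```text
time_s: 17.42
tcp_pos: [470.9, -151.2, 105.3]
ee_rot: [-180.0, 0.1, -169.5]
ft_force: [0.3, -2.2, 1.5]
grip_width: 0.1
grasp_force: 1.2
```

```bash
python3 st.py
```

```text
t 17.42 tcp [ 470.9 -151.2  105.3] box [ -96.  -103.6  105.3] rot [-1.800e+02  1.000e-01 -1.695e+02] F [ 0.3 -2.2  1.5] w 0.1 g 1.2
```

Request:
{"op": "carry_out", "data": {
  "increments": [
    {"angular":[0,0,0],"offset":[0,0.006,0],"gripper":0},
    {"angular":[0,0,0],"offset":[0,0.006,0],"gripper":0},
    {"angular":[0,0,0],"offset":[0,0.006,0],"gripper":0},
    {"angular":[0,0,0],"offset":[0,0.006,0],"gripper":0},
    {"angular":[0,0,0],"offset":[0,0.006,0],"gripper":0},
    {"angular":[0,0,0],"offset":[0,0.005,0],"gripper":0},
    {"angular":[0,0,0],"offset":[0,0.003,0],"gripper":0},
    {"angular":[0,0,0],"offset":[0,0,0],"gripper":0}
  ]
}}

```text
time_s: 18.08
tcp_pos: [464.0, -117.4, 104.8]
ee_rot: [-179.7, -0.0, -169.5]
ft_force: [8.5, -27.0, -5.9]
grip_width: -0.1
grasp_force: 14.0
```

Request:
{"op": "carry_out", "data": {
  "increments": [
    {"angular":[0,0,0],"offset":[0,0.002,0],"gripper":0},
    {"angular":[0,0,0],"offset":[0,0.002,0],"gripper":0},
    {"angular":[0,0,0],"offset":[0,0,0],"gripper":0}
  ]
}}

```text
time_s: 18.33
tcp_pos: [463.8, -116.6, 105.1]
ee_rot: [-179.4, -0.1, -169.5]
ft_force: [13.5, -47.5, -12.8]
grip_width: -0.3
grasp_force: 24.2
```

Request:
{"op": "carry_out", "data": {
  "increments": [
    {"angular":[0,0,0],"offset":[0,0.0015,0],"gripper":0},
    {"angular":[0,0,0],"offset":[0,0.0015,0],"gripper":0},
    {"angular":[0,0,0],"offset":[0,0,0],"gripper":0}
  ]
}}

```text
time_s: 18.58
tcp_pos: [463.5, -115.9, 105.2]
ee_rot: [-179.3, -0.1, -169.5]
ft_force: [18.2, -62.7, -17.0]
grip_width: 0.4
grasp_force: 32.1
```

```bash
python3 st.py
```

```text
t 18.58 tcp [ 463.5 -115.9  105.2] box [-96.8 -67.5 105.2] rot [-1.793e+02 -1.000e-01 -1.695e+02] F [ 18.2 -62.7 -17. ] w 0.4 g 32.1
```

That's a hard stop, so I'll back off and measure where the latch is.

Request:
{"op": "carry_out", "data": {
  "increments": [
    {"angular":[0,0,0],"offset":[0,-0.006,0],"gripper":0},
    {"angular":[0,0,0],"offset":[0,-0.012,0],"gripper":0},
    {"angular":[0,0,0],"offset":[0,-0.02,0],"gripper":0},
    {"angular":[0,0,0],"offset":[0,-0.025,0],"gripper":0},
    {"angular":[0,0,0],"offset":[0,-0.03,0],"gripper":0},
    {"angular":[0,0,0],"offset":[0,-0.03,0],"gripper":0},
    {"angular":[0,0,0],"offset":[0,0,0],"gripper":0},
    {"angular":[0,0,0],"offset":[0,0,0],"gripper":0}
  ]
}}

```text
time_s: 19.25
tcp_pos: [483.7, -229.0, 103.5]
ee_rot: [179.9, -0.1, -169.7]
ft_force: [0.9, 0.5, -0.0]
grip_width: -0.0
grasp_force: 0.0
```

```bash
python3 st.py; python3 - <<'E'
from rig import robot
from h import *
import cv2
q=(546.5,-32,np.radians(10.43))
s=robot.get_image("scene")["img"];cv2.imwrite("pics/scene7.png",s);t=robot.get_image("top")["img"];cv2.imwrite("pics/top7.png",t)
for nm,im in (("before",cv2.imread("pics/scene0.png")),("after",s)):
    # dark pixels sampled along the grip's axis line at z=155, x=-97: report by range
    ys=np.arange(-120,0,1.);p=proj("scene",box(q,np.c_[0*ys-97,ys,0*ys+156]))
    v=np.array([im[int(round(b)),int(round(a))].max() for a,b in p]);d=ys[v<60];print(nm,"dark by",d.min() if len(d) else None,d.max() if len(d) else None)
    p=proj("scene",box(q,np.c_[0*ys-116,ys,0*ys+120]))
    v=np.array([im[int(round(b)),int(round(a))].max() for a,b in p]);d=ys[v<80];print("  carriage front",d.min() if len(d) else None,d.max() if len(d) else None)
t0=cv2.imread("pics/top0.png")
for nm,im in(("before",t0),("after",t)):
    for z,x in((164,-97),(120,-110)):
        ys=np.arange(-160,60,2.);p=proj("top",box(q,np.c_[0*ys+x,ys,0*ys+z]))
        print(nm,z,[int(im[int(round(b)),int(round(a))].max()) for a,b in p])
E
```

```text
t 19.25 tcp [ 483.7 -229.   103.5] box [ -97.4 -182.4  103.5] rot [ 1.799e+02 -1.000e-01 -1.697e+02] F [ 0.9  0.5 -0. ] w -0.0 g 0.0
before dark by -104.0 -77.0
  carriage front -105.0 -57.0
after dark by -56.0 -31.0
  carriage front -61.0 -6.0
before 164 [156, 157, 157, 157, 157, 156, 154, 154, 153, 147, 151, 151, 152, 153, 153, 152, 152, 152, 136, 139, 143, 143, 143, 143, 119, 119, 88, 67, 67, 62, 62, 62, 62, 59, 57, 57, 56, 55, 56, 56, 62, 75, 75, 109, 109, 151, 151, 170, 170, 170, 169, 169, 170, 170, 168, 169, 171, 170, 170, 170, 168, 168, 168, 168, 161, 161, 118, 95, 95, 110, 110, 135, 135, 143, 146, 133, 135, 135, 137, 137, 142, 145, 145, 145, 145, 135, 135, 141, 146, 146, 141, 141, 112, 83, 91, 86, 86, 86, 86, 81, 76, 76, 72, 72, 85, 85, 85, 84, 84, 81]
before 120 [159, 159, 159, 159, 160, 160, 159, 154, 154, 149, 149, 147, 147, 149, 149, 149, 147, 147, 148, 148, 142, 142, 113, 115, 83, 75, 75, 74, 74, 72, 72, 71, 71, 72, 72, 72, 73, 73, 73, 73, 69, 69, 65, 82, 82, 100, 100, 124, 124, 126, 126, 120, 145, 145, 141, 141, 128, 128, 119, 119, 118, 118, 146, 145, 145, 144, 144, 139
[... 415 characters left out ...]
 38, 38, 33, 33, 34, 31, 30, 31, 31, 31, 31, 31, 34, 34, 38, 38, 41, 46, 46, 48, 48, 50, 50, 53, 53, 55, 55, 55, 56, 56, 57, 57, 57, 58, 58, 57, 57, 58, 57, 57, 57, 57, 57, 59, 59, 58, 58, 59, 59, 59, 58, 58, 59, 59, 62, 62, 58, 60, 60, 60]
after 120 [147, 147, 147, 147, 149, 149, 144, 120, 120, 94, 94, 84, 84, 82, 82, 82, 81, 81, 80, 80, 80, 80, 79, 81, 84, 80, 80, 81, 81, 81, 81, 80, 80, 81, 83, 83, 82, 82, 81, 81, 80, 80, 83, 80, 80, 67, 67, 52, 52, 42, 42, 39, 39, 39, 39, 39, 39, 39, 40, 40, 36, 40, 35, 37, 37, 38, 38, 44, 44, 44, 46, 46, 48, 48, 51, 51, 55, 57, 57, 55, 55, 57, 57, 58, 58, 57, 59, 59, 58, 58, 57, 58, 57, 57, 59, 59, 59, 59, 59, 58, 58, 58, 58, 58, 57, 57, 59, 59, 58, 58]
```

```bash
python3 - <<'E'
from h import *
import cv2
q=(546.5,-32,np.radians(10.43));c,s=np.cos(q[2]),np.sin(q[2])
for nm,u,z in [("slot +y",(275,378),102),("slot -y",(480,341),102),("ledge +y front",(268,410),102),("ledge -y front",(497,370),102),("carriage -y front top",(455,365),134),("carriage +y front top",(400,375),134),("bolt +y tip",(332,352),130)]:
    o,d=ray("top",px("top",u)[0]);P=o+d*(z-o[2])/d[2];D=P-[q[0],q[1],0];print(nm,np.round([D[0]*c+D[1]*s,-D[0]*s+D[1]*c],1))
# shift of the carriage/grip between scene pictures by template match along the slide direction
a=cv2.imread("pics/scene0.png");b=cv2.imread("pics/scene7.png")
p=proj("scene",box(q,(-97,-93,150)))[0].round().astype(int);T=a[p[1]-10:p[1]+14,p[0]-9:p[0]+10]
r=cv2.matchTemplate(b[140:230,210:300],T,cv2.TM_CCOEFF_NORMED);_,v,_,l=cv2.minMaxLoc(r)
n=np.array(l)+[210,140]-(p-[9,10]);print("match",v,"shift px",n)
for k in(40,45,50,55,60):print(k,(proj("scene",box(q,(-97,-93+k,150)))-proj("scene",box(q,(-97,-93,150)))).round(1))
E
```

```text
slot +y [-97.1  12.9]
slot -y [ -97.6 -136.2]
ledge +y front [-118.7   21.9]
ledge -y front [-120.4 -144. ]
carriage -y front top [-115.4 -112.1]
carriage +y front top [-115.3  -73. ]
bolt +y tip [-90.1 -29.5]
match 0.8217463493347168 shift px [10 -7]
40 [[ 8.2 -5.4]]
45 [[ 9.3 -6. ]]
50 [[10.3 -6.7]]
55 [[11.3 -7.3]]
60 [[12.3 -8. ]]
```

The carriage travelled about 49 mm to a hard stop, now at y ≈ -44 in the box frame. Its bolt spans about -24 to +21, right over the tongue (±20), so it had started about 10 mm forward of fully back. I'll lift clear and check the lid and surroundings once more.

Request:
{"op": "carry_out", "data": {
  "increments": [
    {"angular":[0,0,0],"offset":[0,-0.015,-0.01],"gripper":0},
    {"angular":[0,0,0],"offset":[0,-0.025,-0.025],"gripper":0},
    {"angular":[0,0,0],"offset":[0,-0.03,-0.03],"gripper":0},
    {"angular":[0,0,0],"offset":[0,-0.03,-0.025],"gripper":0},
    {"angular":[0,0,0],"offset":[0,-0.02,-0.01],"gripper":0},
    {"angular":[0,0,0],"offset":[0,0,0],"gripper":0},
    {"angular":[0,0,0],"offset":[0,0,0],"gripper":0}
  ]
}}

```text
time_s: 19.93
tcp_pos: [506.3, -345.4, 204.1]
ee_rot: [180.0, 0.0, -169.6]
ft_force: [-1.4, -0.1, -0.5]
grip_width: 0.0
grasp_force: 0.0
```

```bash
python3 st.py; python3 - <<'E'
from rig import robot
from h import *
import cv2
q=(546.5,-32,np.radians(10.43))
s=robot.get_image("scene")["img"];cv2.imwrite("pics/scene8.png",s)
for x in(-70,-40,0,50):
    z=np.arange(100,132,1.);p=proj("scene",box(q,np.c_[0*z+x,0*z-140,z]));print(x,[int(s[int(round(b)),int(round(a))].max()) for a,b in p])
# grip/bolt along y at z=156 (grip) and bolt z=128
ys=np.arange(-110,50,3.)
for zz,x in((156,-97),(129,-97)):
    p=proj("scene",box(q,np.c_[0*ys+x,ys,0*ys+zz]));print(zz,[(int(y),s[int(round(b)),int(round(a))].tolist()) for y,(a,b) in zip(ys,p) if y>-75])
d=(cv2.absdiff(cv2.imread("pics/scene0.png"),s).max(2)>30).astype(np.uint8)
n,l,st,c=cv2.connectedComponentsWithStats(d)
print([st[i].tolist() for i in range(1,n) if st[i,4]>40])
E
```

```text
t 19.93 tcp [ 506.3 -345.4  204.1] box [ -96.3 -301.   204.1] rot [ 180.     0.  -169.6] F [-1.4 -0.1 -0.5] w 0.0 g 0.0
-70 [98, 98, 102, 102, 102, 102, 107, 107, 107, 107, 107, 107, 107, 107, 109, 109, 109, 109, 120, 120, 120, 120, 131, 131, 131, 131, 73, 73, 73, 73, 48, 48]
-40 [122, 121, 121, 121, 121, 123, 123, 123, 123, 118, 118, 118, 118, 120, 120, 120, 120, 158, 158, 158, 158, 233, 233, 233, 233, 236, 236, 236, 236, 235, 235, 235]
0 [120, 120, 120, 120, 120, 120, 121, 121, 121, 117, 117, 117, 117, 115, 115, 115, 115, 150, 150, 150, 150, 226, 226, 226, 226, 224, 224, 224, 224, 221, 221, 221]
50 [120, 120, 120, 120, 118, 118, 118, 118, 120, 120, 120, 120, 110, 110, 110, 110, 123, 123, 123, 196, 196, 196, 196, 235, 235, 235, 235, 227, 227, 227, 227, 221]
156 [(-74, [135, 143, 150]), (-71, [140, 150, 156]), (-68, [132, 141, 147]), (-65, [143, 152, 158]), (-62, [143, 152, 158]), (-59, [75, 80, 84]), (-56, [6, 5, 4]), (-53, [4, 2, 1]), (-50, [15, 13, 14]), (-47, [19, 17, 20]), (-44, [19, 18, 17]), (-41, [17, 17, 17]), (-38, [17, 15, 16]), (-35, [7, 4, 4]), (-32, [31, 30, 32]), (-29,
[... 1051 characters left out ...]
123, 119, 119]), (-11, [121, 118, 117]), (-8, [119, 115, 115]), (-5, [118, 115, 115]), (-2, [118, 115, 115]), (1, [120, 117, 115]), (4, [118, 116, 114]), (7, [119, 115, 114]), (10, [119, 115, 113]), (13, [119, 115, 113]), (16, [117, 113, 112]), (19, [117, 113, 112]), (22, [112, 108, 106]), (25, [133, 137, 141]), (28, [133, 137, 141]), (31, [233, 241, 247]), (34, [233, 241, 247]), (37, [176, 186, 194]), (40, [223, 231, 237]), (43, [222, 231, 236]), (46, [225, 233, 238]), (49, [221, 230, 235])]
[[0, 0, 169, 110, 6655], [148, 0, 181, 234, 13221], [16, 103, 66, 107, 3375], [210, 125, 31, 17, 266], [214, 143, 56, 26, 586], [116, 222, 72, 40, 1281], [188, 222, 46, 38, 899], [77, 232, 29, 33, 382]]
```

```bash
python3 -c "
from rig import robot
print(robot.close_job())"
```

```text
the job is handed in; nothing more can be done
None
```

The cup stack is in the empty bay, the lid is shut and the latch is slid to a hard stop with its bolt over the tongue; I handed the job in at about 20 s and was not told a verdict. While holding the latch at its stop, the finger pushed with up to about 65 N (wrist limit 120 N). The latch moved about 49 mm in the images, so I take it to have started about 10 mm forward.

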